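# Stubby screwdriver from the crowded tool rack into the bench pot

## Task

Take the short, fat-handled screwdriver out of the plywood tool rack, lifting it straight up clear of the rack, and lower it blade-down, without dropping it, into the empty metal pot on the bench. Leave the two slim screwdrivers standing where they are in the rack, and do not tip the pot over.

Things in the scene. Friction and masses are not known exactly. Their poses are not given: they have to be found in the camera images.
- stubby_driver: Fat-handled screwdriver, upright in the rack's single row. Handle 34 mm across, 50 long, over a blade 8 mm across, 60 long; 80 g, loose. Origin at the blade tip, z up: handle at z 60 to 110 mm. Its underside rests on the rack's board, 75 mm above the bench. x points across the row, y along it. Along the row there is no room for a finger; across it the board is free to 60 mm either side of its axis.
- slim_driver_a: Slim screwdriver, a bystander in the same row, to be left there. Yellow handle 20 mm across and 60 long, its top 135 mm above the bench, over a steel blade 8 mm across and 60 long; 50 g, loose. Origin at the blade tip, z up.
- slim_driver_b: The other slim screwdriver, alike. The fixed plywood rack (190 x 160 mm) has three 13 mm through holes 40 mm apart for the three screwdrivers, in any order; end panels 68 mm from the middle hole rise to 115 mm above the bench. Fixed steel sockets stand in rows 74 mm either side of the screwdrivers, up to 45 mm tall above the board.
- pot: The empty round pot of bare metal without a handle (the white mug with a handle is a bystander), standing on the bench. Outer diameter 66 mm, inner diameter 60 mm, 70 mm high, floor 5 mm thick, about 400 g, loose. Origin at the centre of its underside, z up.
Mind the look-alikes: they are no part of the job. What is shaped like the stubby_driver but blue, red or turquoise is not meant.

How it is judged:
By the outcome, as a careful person would: the job done as asked, in the order asked, and still so for the second after the job is handed in, with the robot touching nothing.
It also fails if it takes over 42 s, if anything falls off the work surface, if the arm or the gripper's body presses on something with over 40 N, if the wrist force passes 120 N, or if a joint passes its speed limit or range.

## Robot

A 6-joint arm with a two-finger parallel gripper is mounted at the origin on the work surface. World frame = base frame: x ahead of the robot, y to its left, z up, the work surface at z = 0. Lengths are in mm, angles in degrees, forces in N, time in s.
With the tool pointing down it reaches from about 325 to 925 mm from the base axis. Payload 3.1 kg.
Tool frame: the origin (TCP) lies at the very end of the fingers, on their centre line; the grasp point (between the pads) lies grasp_offset behind it (grasp_offset is the distance from the TCP to the grasp point, in mm); z points along the fingers, y is the line along which they close (so a half turn about z gives the same grasp; the last joint's range is limited). The gripper opens to 85 mm and grips with 20 to 120 N. Pads are 22 mm wide; open, the fingers measure 114 mm over their backs; the gripper's body (76 mm by 85 mm) begins 54 mm behind the grasp point. The pads swing forward as they close: fully open they stand 13 mm farther back than shut.
Start: joints at [-76.043, 12.427, 92.441, -0, 75.132, -6.429], TCP at [217.734, -585.859, 231.3] pointing down, gripper open.
Joint ranges: [-157.48, 157.48], [-44.54, 120.13], [17.64, 146.25], [-64.5, 244.5], [7.68, 150.69], [-147.95, 147.95]. Speed limits (degrees/s): [159.86, 159.86, 180, 180, 180, 180].

## Interface

Orientations are given as [roll, pitch, yaw] about the fixed x, y, z axes, in that order (R = Rz(yaw) Ry(pitch) Rx(roll)).
In Python, from station import * gives the robot as it stands. Calls block until the motion is done:
- goto(position, orientation): joint-space move of the TCP to a pose.
- move_l(position, attitude=None, speed=150): straight line of the TCP; attitude=None keeps the orientation; speed is the mean speed in mm/s.
- move_j(angles): joint-space move.
- grip(opening, squeeze=None): finger opening in mm; squeeze is the grip in N (None keeps the last); returns when the fingers have stopped.
- wait(seconds).
- solve_ik(position, orientation): joint angles nearest the present ones, or None.
- get_obs(): the state.
- get_image(name): name is "side" or "top"; returns the picture (384x512x3 uint8, red, green, blue); there is no depth.
- get_calibration(name): a dict with "fx", "fy", "cx", "cy" (pixels), "R" (3x3) and "t" (3): a world point X has camera coordinates R X + t. Camera axes: x right, y down, z forward; pixel columns grow to the right and rows downward; lengths in mm; the calibration is good to about 2 mm. A picture is of the moment at which its call begins. get_calibration takes no time and is no camera call.
A pose or a line that the arm cannot do raises Unreachable and nothing moves.
- sign_off(): hands the job in; it is judged then, once.
Trained networks look in the newest picture that a camera, given by its name, has taken for a name from the list of things; names that differ only in an ending like _2 or _b are one class to them, and where a whole thing is asked for, a point or a joint stands for the part that bears it (a point fixed in the world has none). Each returns a list of dicts, best first, with "score" (0 to 1); they miss things now and then, are a little off and sometimes report something else, mostly with a low value. They report only what shows in the picture. A call takes as long as a camera call. They do not tell look-alikes from the thing itself.
- spot_in(name, camera): "extent" ([centre column, centre row, width, height] in pixels, round what is visible of it).
- regions_of(name, camera): "region" (384x512 bool, what is visible of it) and "extent" ([centre column, centre row, width, height] in pixels, round what is visible of it).
The state is a dict: "t": time; "joint_pos": joint angles; "qvel": joint speeds; "effort": joint torques, N m; "tcp_pos": TCP position; "ee_rot": TCP orientation; "wrist_force": force on the tool from outside, world axes, zero at the start; "moment": the same for the moment, N m; "grip_width": finger opening in mm; "grip_force": force on a finger pad.
Only numpy, scipy, OpenCV 4.12 (cv2) and the standard library are available. Lean on these libraries where they do the work, as an engineer would, in place of code of your own. Each camera call takes 0.05 s, during which the arm holds its last target. There are 200 camera calls.

## Working session

There is one attempt and no reset: what is moved stays moved. The work goes in short steps, each a Python script; the robot and the scene stay as the last script left them, time stands still between calls to the robot, and variables do not carry over. Pictures are saved under pics/ and viewed, at most 10 in all, crops included, and the job is handed in when it is done.

```bash
mkdir -p pics
python3 - <<'E'
from station import *
import cv2,numpy as np
for c in("top","side"):
    im=get_image(c); cv2.imwrite(f"pics/{c}0.png",im[:,:,::-1])
    k=get_calibration(c); print(c,{a:np.round(v,3).tolist() for a,v in k.items()}, "cam pos",-np.array(k["R"]).T@np.array(k["t"]))
    for n in("stubby_driver","slim_driver_a","pot"):
        print(n,[(np.round(d["extent"]).tolist(),round(d["score"],2)) for d in spot_in(n,c)])
o=get_obs();print(o["t"],o["ee_rot"],o["grip_width"],o.keys())
try: print(grasp_offset)
except Exception as e: print(e)
E
```

```text
top {'fx': 353.407, 'fy': 353.407, 'cx': 259.582, 'cy': 195.212, 'R': [[0.013, -1.0, -0.018], [-0.984, -0.009, -0.175], [0.175, 0.02, -0.984]], 't': [-0.715, 481.044, 760.051]} cam pos [340.40827419 -11.21654191 832.51302688]
stubby_driver [([232.0, 190.0, 14.0, 16.0], 0.8), ([172.0, 157.0, 20.0, 26.0], 0.68), ([178.0, 236.0, 21.0, 13.0], 0.61), ([232.0, 154.0, 18.0, 19.0], 0.55)]
slim_driver_a [([142.0, 138.0, 14.0, 17.0], 0.69), ([157.0, 151.0, 18.0, 20.0], 0.51)]
pot [([359.0, 191.0, 38.0, 35.0], 0.55)]
side {'fx': 461.284, 'fy': 461.284, 'cx': 253.874, 'cy': 184.349, 'R': [[-0.981, -0.191, -0.017], [-0.125, 0.703, -0.7], [0.146, -0.685, -0.714]], 't': [472.371, 79.237, 896.177]} cam pos [343.02183781 648.13547957 703.42142945]
stubby_driver [([202.0, 187.0, 21.0, 42.0], 0.82), ([245.0, 189.0, 19.0, 46.0], 0.74), ([190.0, 229.0, 25.0, 36.0], 0.63), ([286.0, 250.0, 21.0, 47.0], 0.63)]
slim_driver_a [([153.0, 258.0, 16.0, 36.0], 0.76), ([173.0, 242.0, 18.0, 33.0], 0.73), ([189.0, 229.0, 25.0, 34.0], 0.38)]
pot [([267.0, 116.0, 28.0, 40.0], 0.94), ([172.0, 242.0, 17.0, 35.0], 0.16)]
0.4 [-1.79980424e+02 -2.00877776e-03  2.03876677e+01] 84.9818567298218 dict_keys(['t', 'joint_pos', 'qvel', 'effort', 'tcp_pos', 'ee_rot', 'wrist_force', 'moment', 'grip_force', 'grip_width'])
18.700000000000003
```

View pics/top0.png

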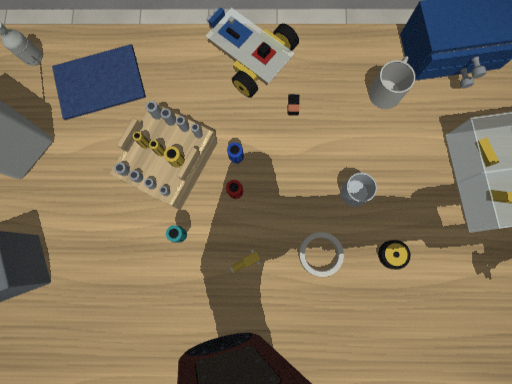

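View pics/side0.png

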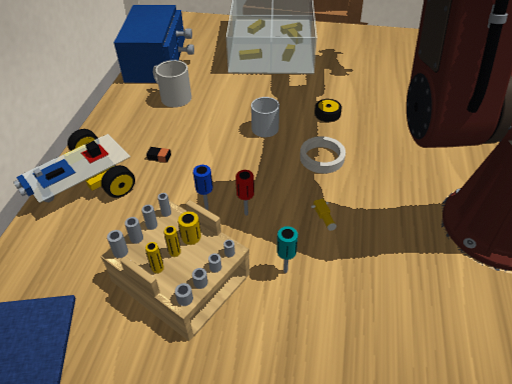

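Top view: the yellow fat handle stands at (173,157), at the end of the row after slims at (142,138) and (157,148). Empty pot is at (360,188), mug at (390,85). In the side view the fat handle is at (190,229) and the pot at (265,117).
Candidates for the stubby (top view): yellow (173,157) in the rack, blue (235,152), red (234,188), turquoise (176,234), and the lying yellow piece (245,261). I choose the yellow one in the rack.

```bash
cat > h.py <<'E'
import numpy as np
def proj(k,X):
    c=np.asarray(X)@np.array(k["R"]).T+np.array(k["t"])
    return np.c_[k["fx"]*c[:,0]/c[:,2]+k["cx"],k["fy"]*c[:,1]/c[:,2]+k["cy"]]
def cyl(x,y,r,z0,z1):
    a=np.linspace(0,2*np.pi,48)
    return np.vstack([np.c_[x+r*np.cos(a),y+r*np.sin(a),0*a+z] for z in(z0,z1)])
def ext(k,*c):
    p=proj(k,cyl(*c));lo,hi=p.min(0),p.max(0);return np.r_[(lo+hi)/2,hi-lo]
E
python3 - <<'E'
from station import *
from h import *
import cv2
from scipy.optimize import least_squares as ls
K={c:get_calibration(c) for c in("top","side")}
I={c:get_image(c) for c in K}
def near(n,c,p):
    L=[d["extent"] for d in regions_of(n,c)]
    L=[e for e in L if np.hypot(e[0]-p[0],e[1]-p[1])<9]
    return np.array(L[0]) if L else None
M={("st","top"):near("stubby_driver","top",(173,157)),("st","side"):near("stubby_driver","side",(190,229)),
("a","top"):near("slim_driver_a","top",(142,138)),("a","side"):near("slim_driver_a","side",(153,258)),
("b","top"):near("slim_driver_a","top",(157,149)),("b","side"):near("slim_driver_a","side",(172,242)),
("p","top"):near("pot","top",(360,188)),("p","side"):near("pot","side",(265,117))}
G={"st":(17,75,125),"a":(10,75,135),"b":(10,75,135),"p":(33,0,70)}
P={}
for n in G:
    cs=[c for c in K if M[n,c] is not None]
    f=lambda v:np.concatenate([ext(K[c],*v,*G[n])-M[n,c] for c in cs])
    s=ls(f,[450,100],loss="soft_l1"); P[n]=s.x;print(n,s.x.round(1),cs,f(s.x).round(1))
f=lambda v:np.concatenate([ext(K[c],v[0]+i*40*np.cos(v[2]),v[1]+i*40*np.sin(v[2]),*G[n])[:2]-M[n,c][:2] for i,n in enumerate(("st","b","a")) for c in K if M[n,c] is not None])
d=P["a"]-P["st"];s=ls(f,[*P["st"],np.arctan2(d[1],d[0])],loss="soft_l1")
print("row",s.x.round(2),np.degrees(s.x[2]),f(s.x).round(1))
v=s.x
for i,n in enumerate(("st","b","a")): P[n]=np.array([v[0]+i*40*np.cos(v[2]),v[1]+i*40*np.sin(v[2])])
out=[]
for c,(x,y,w,h) in {"top":(105,90,120,120),"side":(100,180,150,150)}.items():
    im=cv2.resize(I[c][y:y+h,x:x+w,::-1],(400,400),interpolation=cv2.INTER_CUBIC);S=400/w
    for n in G:
        for z in G[n][1:]:
            q=proj(K[c],cyl(*P[n],G[n][0],z,z));cv2.polylines(im,[((q-[x,y]+.5)*S).astype(int)[:48]],True,(255,0,255),1)
    out.append(im)
cv2.imwrite("pics/crop.png",np.hstack(out))
E
```

```text
st [552.8 189.3] ['top', 'side'] [ 0.3  0.2  0.2 -3.3 -0.3  0.2 -1.2  1.5]
a [589.1 261.1] ['top', 'side'] [ 0.1 -1.1  4.   1.2  0.7  0.2  2.4  0.4]
b [568.5 224.8] ['top', 'side'] [ 0.2 -0.9  2.4 -0.8  0.6  0.3  2.7 -0.9]
p [ 493.7 -221.7] ['top', 'side'] [ 0.2  0.1 -2.2  0.2 -0.1  0.2  2.1 -0.4]
row [552.22 189.27   1.11] 63.562387016311895 [ 0.3  0.5  0.1  0.2  0.1 -1.5 -0.4  0.3  0.1 -0.6  1.5  0.2]
```

View pics/crop.png

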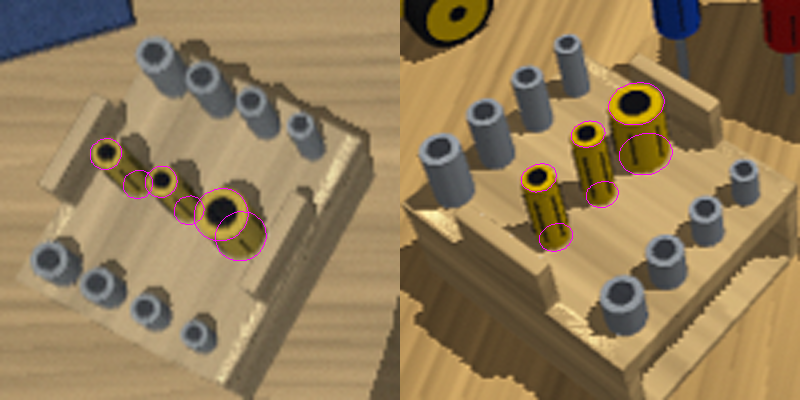

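The crop shows that the chosen handle is the fat yellow one, at the row's end, and the projected models sit on all three drivers. Stubby is at (552,189), row direction 63.6°, pot at (494,-222). Moving to grasp.

Run:
```python
from station import *
from h import *
import cv2
o=[180,0,63.6]; x,y=552.3,189.3
goto([x,y,235],o); move_l([x,y,84],speed=120)
ob=get_obs();print(ob["t"],ob["tcp_pos"],ob["wrist_force"])
grip(25,squeeze=40); ob=get_obs();print(ob["t"],ob["grip_width"],ob["grip_force"],ob["wrist_force"],ob["moment"])
move_l([x,y,84+135],speed=80)
ob=get_obs();print(ob["t"],ob["tcp_pos"],ob["grip_width"],ob["grip_force"],ob["wrist_force"])
im=[get_image(c)[:,:,::-1] for c in("top","side")]
cv2.imwrite("pics/lift.png",np.hstack([cv2.resize(im[0][60:260,80:280],(400,400)),cv2.resize(im[1][100:330,80:310],(400,400))]))
```

```text
5.275 [553.24005183 189.5303362   85.10287509] [ 0.35215247 -1.18624238 -0.22555308]
5.8 32.89164739071314 39.74752128124237 [ 0.39528665 -0.58833263  1.92884749] [-0.07165273 -0.02794226  0.03090454]
7.6417 [551.92496328 189.19448955 218.29272758] 33.14307985556905 40.049877762794495 [-1.16205385 -0.6646441  -0.83984493]
```

View pics/lift.png

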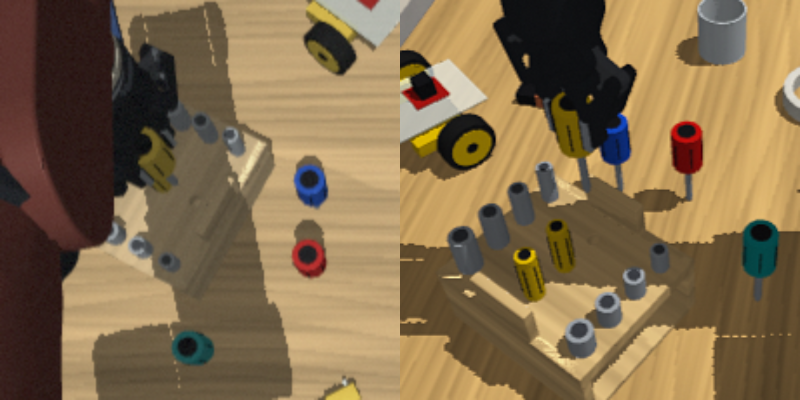

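The side crop shows the driver hanging upright in the fingers with its blade (585,185) clear of the rack. The two slims are still standing at (528,275) and (560,245). Next I carry it to the pot and lower it with a slight lean about the closing axis, so that any settling goes away from the fingers.

Run:
```python
from station import *
from h import *
import cv2
from scipy.spatial.transform import Rotation as Ro
p=np.array([493.7,-221.7]);a=np.radians(153.6);c=np.array([np.cos(a),np.sin(a),0]);u=np.cross(c,[0,0,1])
Rt=Ro.from_rotvec(c*np.radians(8));o0=[180,0,63.6]
o=(Rt*Ro.from_euler("xyz",o0,degrees=True)).as_euler("xyz",degrees=True).tolist();n=Rt.apply([0,0,1])
T=lambda z:(np.r_[p-3*u[:2],z]+69.5*n).tolist()
move_l([552.3,189.3,240],speed=100)
goto([p[0],p[1],240],o0)
move_l(T(150),o,speed=60);wait(.3)
ob=get_obs();print(ob["t"],ob["tcp_pos"],T(150),ob["ee_rot"],ob["grip_width"]);f0=ob["wrist_force"]
im=[get_image(k)[:,:,::-1] for k in("top","side")]
cv2.imwrite("pics/hover.png",np.hstack([cv2.resize(im[0][90:290,260:460],(400,400)),cv2.resize(im[1][0:200,170:370],(400,400))]))
```

```text
10.45 [ 496.76576481 -216.2839664   219.38569385] [496.6668418019207, -215.72333594561346, 218.82363077753914] [179.94346105   7.99130944  63.54603926] 33.03505608766926
```

View pics/hover.png

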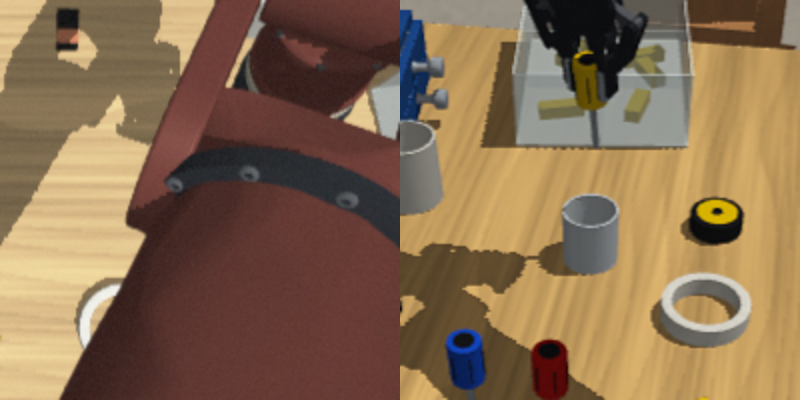

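The driver hangs over the pot, with its tip at crop (597,145) and the pot rim at (590,212). Lowering it with a force watch.

Run:
```python
from station import *
from h import *
import cv2
from scipy.spatial.transform import Rotation as Ro
p=np.array([493.7,-221.7]);a=np.radians(153.6);c=np.array([np.cos(a),np.sin(a),0]);u=np.cross(c,[0,0,1])
Rt=Ro.from_rotvec(c*np.radians(8));n=Rt.apply([0,0,1])
T=lambda z:(np.r_[p-3*u[:2],z]+69.5*n).tolist()
k=get_calibration("side");print("tip px",proj(k,[T(150)-69.5*n]))
f0=np.array(get_obs()["wrist_force"])
move_l(T(80),speed=80);move_l(T(14),speed=50);wait(.2)
for z in np.arange(13,2,-1):
    move_l(T(z),speed=20);wait(.1);ob=get_obs();d=ob["wrist_force"]-f0
    print(z,round(ob["tcp_pos"][2]-69.5*n[2],1),d.round(1))
    if d[2]>2.5: break
print(ob["t"],ob["grip_width"],ob["grip_force"])
im=get_image("side")[:,:,::-1]
cv2.imwrite("pics/low.png",cv2.resize(im[50:200,200:350],(600,600)))
```

```text
tip px [[267.32149931  72.85612005]]
13 13.0 [ 0.1 -0.4  0.5]
12 12.0 [0.4 0.7 1.2]
11 11.0 [-0.2 -0.6  2.1]
10 10.0 [-0.5  0.8 -0.2]
9 9.0 [-0.1  0.9 -0.8]
8 8.0 [ 0.1 -0.1  0.3]
7 7.0 [-0.4 -0.3  1.3]
6 6.0 [-0.2  0.2 -0. ]
5 5.3 [-0.   0.4  1.1]
4 5.0 [-1.2  0.7  6.9]
16.7417 33.4254103596478 41.03500306606293
```

View pics/low.png

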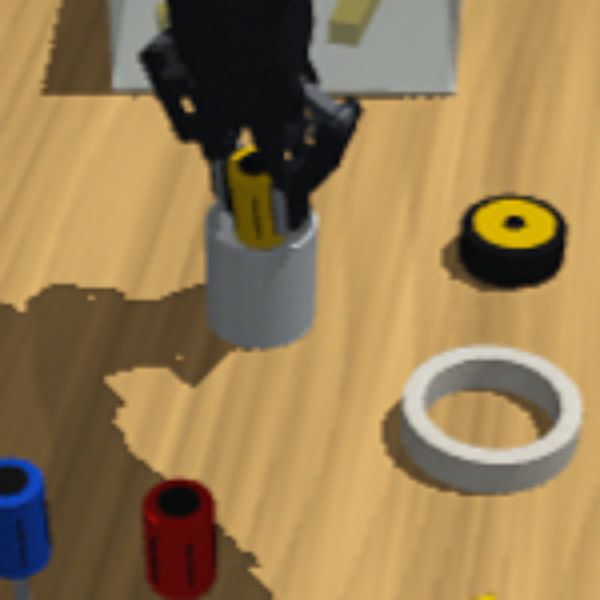

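The tip rests on the pot floor (contact force 7 N) and the handle at crop (255,200) leans to the near rim, with the pot upright. Releasing.

Run:
```python
from station import *
from h import *
import cv2
grip(44);wait(.4);grip(85);wait(.3)
ob=get_obs();print(ob["t"],ob["grip_width"],ob["wrist_force"])
im=get_image("side")[:,:,::-1]
cv2.imwrite("pics/rel.png",cv2.resize(im[50:200,200:350],(600,600)))
```

```text
18.2417 84.92320996553207 [0.55717135 0.70456973 0.12075651]
```

View pics/rel.png

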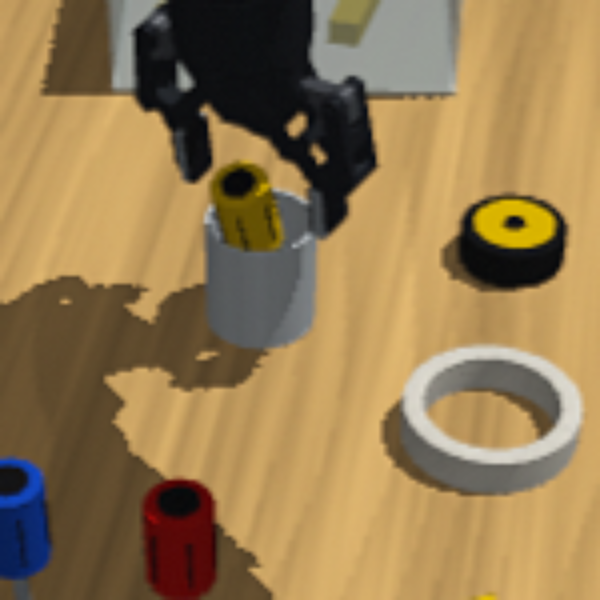

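The driver stands in the pot leaning on the rim, with its handle at crop (245,205). The fingers at (193,150) and (330,195) are clear of it. Retreating slowly, straight up.

Run:
```python
from station import *
from h import *
import cv2
p=np.array(get_obs()["tcp_pos"])
move_l((p+[0,0,30]).tolist(),speed=40);print(get_obs()["wrist_force"])
move_l((p+[0,0,180]).tolist(),speed=120);wait(.5)
ob=get_obs();print(ob["t"],ob["tcp_pos"],ob["wrist_force"])
im=get_image("side")[:,:,::-1];cv2.imwrite("pics/end.png",im)
```

```text
[ 0.05359371  0.34065565 -0.7924467 ]
21.0917 [ 496.70555383 -215.71936316  252.80415204] [ 0.30805554  0.2946144  -0.43681241]
```

View pics/end.png

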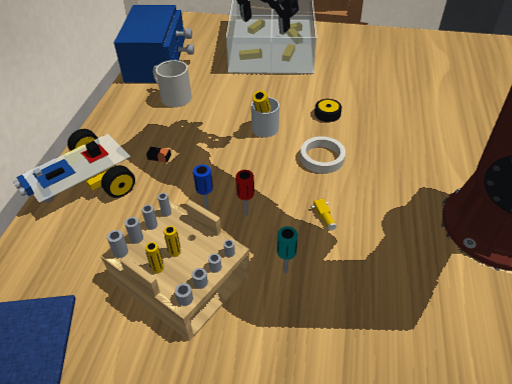

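The stubby driver is in the upright pot at (263,105), both slims stand in the rack at (153,257) and (172,241), and the gripper is clear.

```bash
python3 -c "
from station import *
print(sign_off())"
```

```text
the job is handed in; nothing more can be done
None
```

The stubby screwdriver is in the pot, blade down and leaning on the rim; the pot is upright, both slim drivers still stand in the rack, and the job was handed in at about 21 s of the 42 s allowed.

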